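# Prove the pressed-in pins of last carriers on a spring pull tester

### The arm

A 7-joint arm with a two-finger parallel gripper is mounted at the origin on the work surface; the furniture and walls round the work are solid. World frame = base frame: x ahead of the robot, y to its left, z up, the work surface at z = 0. Lengths are in m, angles in rad, forces in N, time in s.
With the tool pointing down it reaches from about 0.4 to 0.9 m from the base axis. Payload 5.6 kg.
Tool frame: the origin (TCP) lies midway between the tips of the shut fingers; the grasp point (between the pads) lies 19 mm behind it; y points along the fingers, z is the direction in which the jaws open and shut, and the axes are right-handed (so a half turn about y gives the same grasp; the last joint's range is limited). The gripper opens to 92 mm and grips with 3 to 60 N. Pads are 20 mm wide; open, the fingers measure 128 mm over their backs; the gripper's body (75 mm by 189 mm) begins 69 mm behind the grasp point.
Start: joints at [-1.338, 0.468, -0.012, 1.603, 0.006, 1.071, -0.056], TCP at [0.177, 0.625, 0.182] pointing down, gripper open.
Joint ranges: [-2.53, 2.53], [-0.31, 2.02], [-1.57, 1.55], [0.28, 2.44], [-1.29, 4.43], [0.15, 1.84], [-2.92, 2.92]. Speed limits (rad/s): [2.57, 2.57, 3.14, 3.14, 3.14, 3.14, 3.14].

### API

Orientations are given as a 3x3 rotation matrix whose columns are the frame's x, y, z axes.
In Python, from station import env, effector, solver, viewer, workorder, search_frame, tip_of gives the robot as it stands. Calls block until the motion is done:
- env.reach(position, orientation): joint-space move of the TCP to a pose.
- env.movel(position, frame=None, rate=0.15): straight line of the TCP; frame=None keeps the orientation; rate is the mean speed in m/s.
- env.goto_joints(angles): joint-space move.
- effector.release() and effector.grasp(squeeze=None): open the fingers fully, or close them until they stop; squeeze is the grip in N (None keeps the last).
- env.pause(seconds).
- solver.inverse_kinematics(position, orientation): joint angles nearest the present ones, or None.
- env.sense(): the state.
- viewer.read_camera(name): name is "scene" or "top" or "wrist"; returns (picture, depth): 420x560x3 uint8, red, green, blue; 420x560 float32, m along the optical axis (not along the pixel's ray), 0 where there is no reading.
- viewer.camera_info(name): a dict with "intrinsics" (3x3 intrinsics, pixels), "eye" and "rotation" of the camera in the world; the wrist camera has in their place "T_tool_cam" (4x4, takes a point from camera to tool coordinates, whose origin is the TCP and whose axes are the tool frame's). Camera axes: x right, y up, looking along -z (the intrinsics and any distortion apply to the point x, -y, -z); pixel columns grow to the right and rows downward; lengths in m; the calibration is good to about 2 mm. A picture is of the moment at which its call begins: read the wrist's pose just before it. camera_info takes no time and is no camera call.
A pose or a line that the arm cannot do raises env.PlanningError and nothing moves.
- workorder.finish_job(): hands the job in, once; it reports no verdict.
Trained networks look in the newest picture that a camera, given by its name, has taken for a name from the list of things; names that differ only in an ending like _2 or _b are one class to them, and where a whole thing is asked for, a point or a joint stands for the part that bears it (a point fixed in the world has none). Each returns a list of dicts, best first, with "score" (0 to 1); they miss things now and then, are a little off and sometimes report something else, mostly with a low value. They report only what shows in the picture. A call takes as long as a camera call.
- search_frame(camera, name): "at" ([x, y, z] in m, in world coordinates, good to about 4 mm: the middle of the surface that is visible of it).
- tip_of(camera, name): "at" ([x, y, z] in m, in world coordinates, good to about 4 mm: a listed point, or the origin of a listed thing).
The state is a dict: "t": time; "joint_positions": joint angles; "joint_velocities": joint speeds; "tau": joint torques, N m; "ee_pos": TCP position; "tcp_rot": TCP orientation; "wrist_force": force on the tool from outside, world axes, zero at the start; "moment": the same for the moment, N m; "gripper_width": finger opening in m.
Only numpy, scipy, OpenCV 4.12 (cv2) and the standard library are available. Lean on these libraries where they do the work, as an engineer would, in place of code of your own. Each camera call takes 0.05 s, during which the arm holds its last target. There are 200 camera calls.

### The job

The last carriers on the bench have freshly pressed pins that must be proved before use: one at a time, fewest dots first, slide each carrier fully home under the lips of the pull tester and draw its pin straight up, slowly and steadily, until the pointer stands in the green band, hold it there about a second without ever reaching the red, then let the tester down and take the carrier out. Lay every carrier whose pin held flat on the floor of the green tray, and every carrier whose pin gave way (rose in its plate) flat in the red tray. Leave the tester empty and at rest, and do not disturb the other things on the bench.

Things in the scene. Friction and masses are not known exactly. Their poses are not given: they have to be found in the camera images.
- carrier_1: last carrier with one white dot in a row across each end: dark blue plate, 100 mm along its x, 46 along y, 10 thick, 0.13 kg; origin: centre of its underside, z up. A steel pin, 48 mm tall, rises from the middle of its top; two flats 14 mm apart face +y and -y (20 mm long along x). The pin is also the handle. Either end may go first into the tester. None if not on the bench today.
- pin_top_1 (a point): top of carrier_1's pin: 58 mm above the plate's underside while seated. A sound pin does not move under the loads used here. A bad pin gives way at about 6 N, rises 8 mm and catches there, showing a gap under its brass collar; any carrier may have a bad pin.
- carrier_2: last carrier with two white dots in a row across each end: dark blue plate, 100 mm along its x, 46 along y, 10 thick, 0.13 kg; origin: centre of its underside, z up. A steel pin, 48 mm tall, rises from the middle of its top; two flats 14 mm apart face +y and -y (20 mm long along x). The pin is also the handle. Either end may go first into the tester. None if not on the bench today.
- pin_top_2 (a point): top of carrier_2's pin: 58 mm above the plate's underside while seated. A sound pin does not move under the loads used here. A bad pin gives way at about 6 N, rises 8 mm and catches there, showing a gap under its brass collar; any carrier may have a bad pin.
- carrier_3: last carrier with three white dots in a row across each end: dark blue plate, 100 mm along its x, 46 along y, 10 thick, 0.13 kg; origin: centre of its underside, z up. A steel pin, 48 mm tall, rises from the middle of its top; two flats 14 mm apart face +y and -y (20 mm long along x). The pin is also the handle. Either end may go first into the tester. None if not on the bench today.
- pin_top_3 (a point): top of carrier_3's pin: 58 mm above the plate's underside while seated. A sound pin does not move under the loads used here. A bad pin gives way at about 6 N, rises 8 mm and catches there, showing a gap under its brass collar; any carrier may have a bad pin.
- carrier_4: last carrier with four white dots in a row across each end: dark blue plate, 100 mm along its x, 46 along y, 10 thick, 0.13 kg; origin: centre of its underside, z up. A steel pin, 48 mm tall, rises from the middle of its top; two flats 14 mm apart face +y and -y (20 mm long along x). The pin is also the handle. Either end may go first into the tester. None if not on the bench today.
- pin_top_4 (a point): top of carrier_4's pin: 58 mm above the plate's underside while seated. A sound pin does not move under the loads used here. A bad pin gives way at about 6 N, rises 8 mm and catches there, showing a gap under its brass collar; any carrier may have a bad pin.
- tester: pull tester (fixed): grey base 215x116 mm, 16 mm high; two upright steel rods and a cap at the back, starting 63 mm behind the home point, 113 mm high. Origin on the bench under the home point; x points into the slot, away from the robot. The aluminium carriage on the rods has a flat floor 78 mm wide from x -88 to +50 mm, 30 mm above the bench at rest.
- tester_home (a point): on the moving carriage, on the slot floor: where a home carrier's origin is; axes as tester. Slot from x -28 to +50.5 mm (end stop): rails 48.4 mm apart, 12.5 mm high, under lips 5 mm thick that leave a 31 mm gap for the pin. From x -83 to -28 mm an open landing with 12 mm high guides narrowing from 67 to 49 mm. Keep fingers 10 mm above a carrier's top to clear the lips.
- tester_carriage (a joint): carriage height over its rest (m), 0 to 0.034, shown by a red pointer on the white scale beside the rods, left of the slot: green band 0.018 to 0.026, red above 0.0285. Spring and weight hold it down: it leaves its rest at about 5.5 N of pull (carrier included) and rises 1 mm per further 0.4 N (about 14 N in mid-band).
- tray_green: green open tray for carriers whose pin held, fixed, 145 mm along its x, 180 along its y, walls 4 mm thick and 24 mm high, floor 4 mm thick; origin at the centre of its underside. May stand left or right of the tester.
- tray_red: red open tray for carriers whose pin gave way, fixed, 145 mm along its x, 180 along its y, walls 4 mm thick and 24 mm high, floor 4 mm thick; origin at the centre of its underside. May stand left or right of the tester.
- awl_block: fixed wooden awl block right of the tester, about 30 mm wide (y), 150 long (x), 45 high, origin under its middle; two awls stand in it, tops up to 155 mm above the bench: carry things round in front of it
- sole_heap: fixed heap of soles and a black shoe, left of and before the tester, up to 75 mm high, reaching up to 0.2 m from its origin; not part of the job
- last_left: light beech shoe last, 250x80x109 mm, standing at the left edge; to be left alone
- thread_spool: wooden spool of waxed thread, 53 mm across, 62 mm tall, at the left edge; to be left alone
- shoe_brush: small shoe brush standing on its bristles, 90x52x44 mm, at the left edge; to be left alone
- whetstone: grey whetstone, 120x26x20 mm, near the robot on the right; to be left alone

How it is judged:
On the way, in this order (a step that is already met when the one before it is completed fails the run):
1. the carrier with one dot is fully home in the tester and its pin has been drawn: the pointer is held in the green band (x of carrier_1 in the frame of tester_home between -0.004 and 0.004 m and y of carrier_1 in the frame of tester_home between -0.004 and 0.004 m and z of carrier_1 in the frame of tester_home between -0.004 and 0.006 m and angle between the x axis of carrier_1 and the x axis of tester_home, either way round below 0.08 rad and z of carrier_1 in the frame of tester between 0.0498 and 0.0592 m), for 0.5 s.
2. the carrier with two dots is fully home in the tester and its pin has been drawn: its pin has given way (x of carrier_2 in the frame of tester_home between -0.004 and 0.004 m and y of carrier_2 in the frame of tester_home between -0.004 and 0.004 m and z of carrier_2 in the frame of tester_home between -0.004 and 0.006 m and angle between the x axis of carrier_2 and the x axis of tester_home, either way round below 0.08 rad and z of pin_top_2 in the frame of carrier_2 above 0.0605 m), for 0.2 s.
3. the carrier with three dots is fully home in the tester and its pin has been drawn: the pointer is held in the green band (x of carrier_3 in the frame of tester_home between -0.004 and 0.004 m and y of carrier_3 in the frame of tester_home between -0.004 and 0.004 m and z of carrier_3 in the frame of tester_home between -0.004 and 0.006 m and angle between the x axis of carrier_3 and the x axis of tester_home, either way round below 0.08 rad and z of carrier_3 in the frame of tester between 0.0498 and 0.0592 m), for 0.5 s.
4. the carrier with four dots is fully home in the tester and its pin has been drawn: its pin has given way (x of carrier_4 in the frame of tester_home between -0.004 and 0.004 m and y of carrier_4 in the frame of tester_home between -0.004 and 0.004 m and z of carrier_4 in the frame of tester_home between -0.004 and 0.006 m and angle between the x axis of carrier_4 and the x axis of tester_home, either way round below 0.08 rad and z of pin_top_4 in the frame of carrier_4 above 0.0605 m), for 0.2 s.
At the end, for the whole second after the job is handed in: Carriers whose pin held lie in the green tray and those whose pin gave way in the red tray, flat on the floor (tilt under 7 degrees), centre within the walls, at rest; the tester's carriage is down (within 4 mm of its rest) (value of joint tester_carriage below 0.004 m and x of carrier_1 in the frame of tray_green between -0.064 and 0.064 m and y of carrier_1 in the frame of tray_green between -0.082 and 0.082 m and z of each of carrier_1, carrier_3 in the frame of tray_green below 0.011 m and angle between each of carrier_1, carrier_2, carrier_3, carrier_4's own z axis and vertical below 0.12 rad and linear speed of each of carrier_1, carrier_2, carrier_3, carrier_4 below 0.02 m/s and x of carrier_2 in the frame of tray_red between -0.064 and 0.064 m and y of carrier_2 in the frame of tray_red between -0.082 and 0.082 m and z of each of carrier_2, carrier_4 in the frame of tray_red below 0.011 m and x of carrier_3 in the frame of tray_green between -0.064 and 0.064 m and y of carrier_3 in the frame of tray_green between -0.082 and 0.082 m and x of carrier_4 in the frame of tray_red between -0.064 and 0.064 m and y of carrier_4 in the frame of tray_red between -0.082 and 0.082 m); the robot touches nothing.
It fails at once if a pin is pulled past the green band into the red (value of joint tester_carriage above 0.029 m).
It fails at once if the tester is jerked upward (velocity of joint tester_carriage above 0.12 m/s).
It fails at once if something else on the bench is moved by more than 4 cm (distance of any of last_left, thread_spool, shoe_brush, whetstone from where it was at the start of the episode above 0.04 m).
Of carrier_1, carrier_2, carrier_3, carrier_4 only 3 to 4 are there at a start; the rules pass over those that are not, and their reading is None.
At some moment in a run one of carrier_1, carrier_2, carrier_3, carrier_4 may be knocked a few centimetres aside while the robot is not near it.
Once in a run the grip may slacken for a moment while it holds something.
It also fails if it takes over 210 s, if anything falls off the work surface, if the arm or the gripper's body presses on something with over 40 N, if the wrist force passes 120 N, or if a joint passes its speed limit or range.

## Working session

There is one attempt and no reset: what is moved stays moved. The work goes in short steps, each a Python script; the robot and the scene stay as the last script left them, time stands still between calls to the robot, and variables do not carry over. Pictures are saved under pics/ and viewed, about 12 in all and at most 16, crops included, and the job is handed in when it is done.

```bash
ls; mkdir -p pics; python3 - <<'E'
from station import *
import cv2,numpy as np
for c in ("scene","top"):
    p,d=viewer.read_camera(c); cv2.imwrite(f"pics/{c}0.png",p[:,:,::-1]); i=viewer.camera_info(c); print(c,i)
    for n in ("carrier_1","tester","tray_green","tray_red","awl_block","sole_heap","whetstone","tester_home"):
        for f in (search_frame,tip_of):
            print(n,f.__name__,[(np.round(r["at"],3).tolist(),round(r["score"],2)) for r in f(c,n)][:6])
print(viewer.camera_info("wrist")); print(env.sense())
E
```

```text
pics
scene {'intrinsics': array([[533.55137741,   0.        , 284.18446221],
       [  0.        , 533.55137741, 205.65466759],
       [  0.        ,   0.        ,   1.        ]]), 'eye': array([-0.47307638, -0.88307787,  0.9544622 ]), 'rotation': array([[ 0.68775145,  0.39420709, -0.60958897],
       [-0.7255695 ,  0.40032207, -0.55972417],
       [ 0.02338469,  0.82725027,  0.56134673]])}
carrier_1 call [([0.432, -0.146, 0.011], 0.89), ([0.447, -0.319, 0.009], 0.89), ([0.446, -0.235, 0.013], 0.71), ([0.436, -0.415, 0.01], 0.56)]
carrier_1 call [([0.454, -0.232, 0.002], 0.83), ([0.456, -0.316, 0.002], 0.8), ([0.44, -0.139, 0.0], 0.79), ([0.447, -0.407, -0.002], 0.78)]
tester call [([0.366, 0.421, 0.046], 0.64)]
tester call [([0.608, -0.008, -0.006], 0.86), ([0.315, -0.407, -0.002], 0.44), ([0.442, -0.142, 0.057], 0.2)]
tray_green call [([0.614, -0.333, 0.006], 0.75)]
tray_green call [([0.61, -0.328, 0.003], 0.79)]
tray_red call [([0.647, 0.237, 0.008], 0.93)]
tray_red call [([0.644, 0.238, 0.003], 0.56)]
awl_block call []
awl_block call []
sole_heap call []
sole_heap call [([0.642, 
[... 2530 characters left out ...]
07138773, -0.05631056]), 'joint_velocities': array([ 0.00027244, -0.00023115,  0.00072451, -0.00034851,  0.00020213,
       -0.00088517,  0.0005479 ]), 'tau': array([ 3.22511269e-04, -5.20409846e+01, -1.21941447e-02, -2.44051766e+01,
       -5.66352415e-02,  1.14206556e-02,  1.25407234e-05]), 'ee_pos': array([0.17704367, 0.62542494, 0.18187844]), 'tcp_rot': array([[ 9.62181740e-01,  2.81931907e-05,  2.72408329e-01],
       [-2.72408329e-01,  5.42019424e-06,  9.62181741e-01],
       [ 2.56504672e-05, -1.00000000e+00,  1.28952719e-05]]), 'wrist_force': array([ 0.60318962, -0.26416257,  0.000717  ]), 'moment': array([ 0.01413813, -0.00743559, -0.01194888]), 'gripper_width': 0.09197152075788785}
```

View pics/scene0.png

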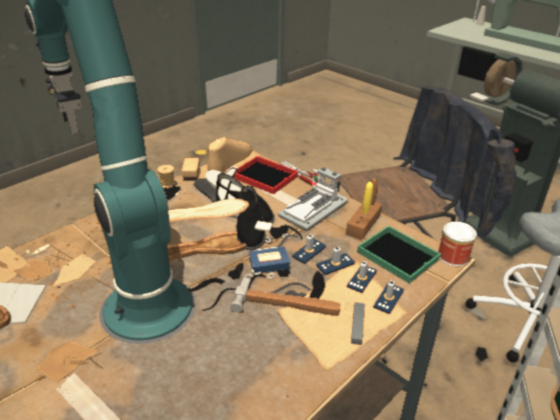

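View pics/top0.png

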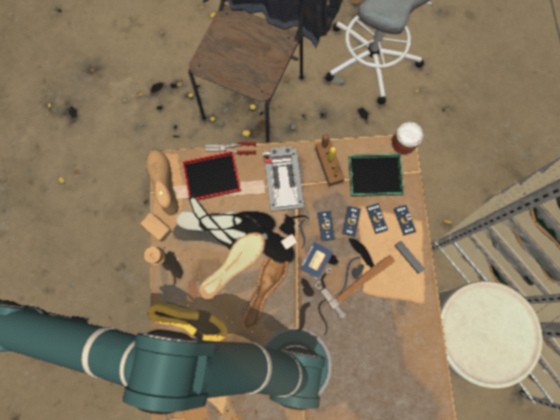

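The scene and top views show four carriers in a row at x≈0.44, y≈-0.14 to -0.41 (top pixels 326–405, 220). The tester is at about (0.606, -0.007), the green tray on the right and the red tray on the left. Next I'll look from the wrist.

```bash
cat > h.py <<'E'
from station import *
import cv2,numpy as np
def R(yaw):
    c,s=np.cos(yaw),np.sin(yaw); return np.array([[c,0,-s],[s,0,c],[0,-1,0]])
def wristcam():
    s=env.sense(); p,d=viewer.read_camera("wrist"); i=viewer.camera_info("wrist")
    T=np.eye(4);T[:3,:3]=s["tcp_rot"];T[:3,3]=s["ee_pos"];T=T@i["T_tool_cam"]
    return p,d,i["intrinsics"],T[:3,3],T[:3,:3]
def cam(c):
    if c=="wrist": return wristcam()
    p,d=viewer.read_camera(c);i=viewer.camera_info(c);return p,d,i["intrinsics"],i["eye"],i["rotation"]
def project(P,K,e,Rc):
    q=(np.asarray(P)-e)@Rc; q=q*[1,-1,-1]; q=q@K.T; return q[:,:2]/q[:,2:]
def cloud(v):
    p,d,K,e,Rc=v; r,c=np.mgrid[:d.shape[0],:d.shape[1]]
    q=np.stack([(c-K[0,2])/K[0,0]*d,-(r-K[1,2])/K[1,1]*d,-d],-1); return q@Rc.T+e
def ortho(v,z,x0,x1,y0,y1,s=1000):
    """metric map of plane z: rows = -x (up is +x), cols = -y (left is +y)"""
    p,d,K,e,Rc=v; W,H=int((y1-y0)*s),int((x1-x0)*s)
    src=project([[x1,y1,z],[x1,y0,z],[x0,y0,z],[x0,y1,z]],K,e,Rc).astype(np.float32)
    M=cv2.getPerspectiveTransform(src,np.float32([[0,0],[W,0],[W,H],[0,H]]))
    return cv2.warpPerspective(p,M,(W,H),flags=cv2.INTER_CUBIC)
def carriers(v,x0=.3,x1=.58,y0=-.52,y1=-.05,z=.010,s=2000):
    o=ortho(v,z,x0,x1,y0,y1,s); h=cv2.cvtColor(o,cv2.COLOR_RGB2HSV)
    m=cv2.inRange(h,(100,90,20),(130,255,130)); m=cv2.morphologyEx(m,cv2.MORPH_CLOSE,np.ones((25,25)))
    m=cv2.morphologyEx(m,cv2.MORPH_OPEN,np.ones((15,15)))
    out=[]
    for c in cv2.findContours(m,cv2.RETR_EXTERNAL,cv2.CHAIN_APPROX_NONE)[0]:
        (u,w),(a,b),_=r=cv2.minAreaRect(c)
        if not(.085*s<max(a,b)<.125*s and .036*s<min(a,b)<.062*s): continue
        bp=cv2.boxPoints(r); e=max((bp[1]-bp[0],bp[2]-bp[1]),key=np.linalg.norm)
        yaw=np.arctan2(-e[0],-e[1]); yaw=(yaw+np.pi/2)%np.pi-np.pi/2
        out.append((x1-w/s,y1-u/s,yaw,max(a,b)/s,min(a,b)/s))
    return sorted(out,key=lambda t:-t[1]),o
def up(z):
    p=env.sense()["ee_pos"].copy();p[2]=z;env.movel(p)
def save(n,p): cv2.imwrite(f"pics/{n}.png",cv2.cvtColor(p,cv2.COLOR_RGB2BGR))
E
python3 - <<'E'
from h import *
up(.30)
env.reach([.42,-.27,.30],R(0)); v=cam("wrist"); c,o=carriers(v)
for k in c: print(np.round(k,4))
save("w1",v[0]); save("o1",cv2.resize(o,None,fx=.8,fy=.8,interpolation=cv2.INTER_AREA))
env.reach([.58,-.0,.30],R(0)); v=cam("wrist"); save("w2",v[0]); P=cloud(v)
np.savez("v2.npz",p=v[0],P=P,K=v[2],e=v[3],Rc=v[4])
o=ortho(v,.03,.46,.76,-.18,.14,1800); save("o2",o)
print(env.sense()["t"])
for n in ("tester","tester_home"): print(n,[(np.round(r["at"],4).tolist(),round(r["score"],2)) for r in tip_of("wrist",n)][:3])
# tall things near awl block
m=(P[...,2]>.1)&(P[...,2]<.2); q=P[m]; print(q.min(0),q.max(0))
v=cam("top");P=cloud(v)
for lo,hi in((.06,.1),(.1,.2)):
  m=(P[...,2]>lo)&(P[...,2]<hi)&(P[...,0]>.4)&(P[...,0]<.8)&(abs(P[...,1])<.45)
  q=np.round(P[m]/.04)*.04; print(lo,np.unique(q[:,:2],axis=0,return_counts=True))
E
```

```text
7.175
tester [([0.6039, -0.0071, 0.0016], 0.95)]
tester_home [([0.6017, -0.0049, 0.032], 0.8)]
[ 0.65093788 -0.17791003  0.10002294] [0.70080771 0.03268765 0.15199866]
0.06 (array([[ 0.4 ,  0.04],
       [ 0.4 ,  0.08],
       [ 0.4 ,  0.12],
       [ 0.4 ,  0.16],
       [ 0.4 ,  0.44],
       [ 0.44, -0.4 ],
       [ 0.44, -0.32],
       [ 0.44, -0.24],
       [ 0.44,  0.04],
       [ 0.44,  0.08],
       [ 0.44,  0.12],
       [ 0.44,  0.16],
       [ 0.44,  0.2 ],
       [ 0.44,  0.24],
       [ 0.44,  0.28],
       [ 0.48, -0.32],
       [ 0.48,  0.12],
       [ 0.48,  0.16],
       [ 0.48,  0.2 ],
       [ 0.48,  0.24],
       [ 0.48,  0.28],
       [ 0.52,  0.36],
       [ 0.52,  0.4 ],
       [ 0.56,  0.36],
       [ 0.56,  0.4 ],
       [ 0.6 ,  0.36],
       [ 0.6 ,  0.4 ],
       [ 0.6 ,  0.44],
       [ 0.64, -0.2 ],
       [ 0.64, -0.16],
       [ 0.64,  0.36],
       [ 0.64,  0.4 ],
       [ 0.64,  0.44],
       [ 0.68, -0.44],
       [ 0.68, -0.4 ],
       [ 0.68, -0.16],
       [ 0.68,  0.  ],
       [ 0.68,  0.04],
       [ 0.68,  0.4 ],
       [ 0.68,  0.44],
       [ 0.72, -0.44],
       [ 0.72, -0.4 ],
       [ 0.72, -0.16],
       [ 0.76, -0.44],
       [ 0.76, -0.4 ]]), array([ 16,  50,  67,  10,   2,   4,   6,   6,   1,  13,  17,  26,   1,
         6,   7,   2,  46,  53,   2,   7,  22,  44,  29,  37,   4,  32,
        40,   6,   2,  25,   2, 121,  46,  84,  50,   1,   6,  13,  38,
        23,  95,  94,  23,  58,  16]))
0.1 (array([[ 0.52,  0.36],
       [ 0.52,  0.4 ],
       [ 0.56,  0.36],
       [ 0.56,  0.4 ],
       [ 0.6 ,  0.36],
       [ 0.6 ,  0.4 ],
       [ 0.64, -0.16],
       [ 0.64,  0.4 ],
       [ 0.68, -0.2 ],
       [ 0.68, -0.16],
       [ 0.68,  0.  ],
       [ 0.68,  0.04],
       [ 0.72, -0.16]]), array([ 16,  29,  53, 104,   7,  87,  48,   1,   2,  23,   4,  12,  60]))
```

```bash
python3 - <<'E'
import cv2,numpy as np
a=cv2.imread("pics/w1.png");b=cv2.imread("pics/o2.png");print(b.shape)
cv2.imwrite("pics/m1.png",a)
o=cv2.imread("pics/o1.png");h=cv2.cvtColor(o,cv2.COLOR_BGR2HSV)
for y in(-.14,-.23,-.318,-.407):
    r,c=int((.58-.47)*1600),int((-.05-y)*1600); print(np.median(h[r-8:r+8,c-25:c+25].reshape(-1,3),0))
E
```

```text
(540, 576, 3)
[107.  50.  96.]
[18. 29. 64.]
[16. 36. 70.]
[108.  35.  97.]
```

View pics/o1.png

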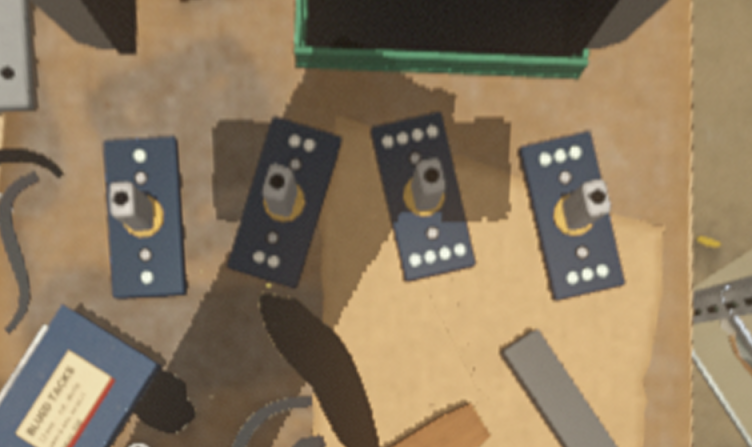

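View pics/o2.png

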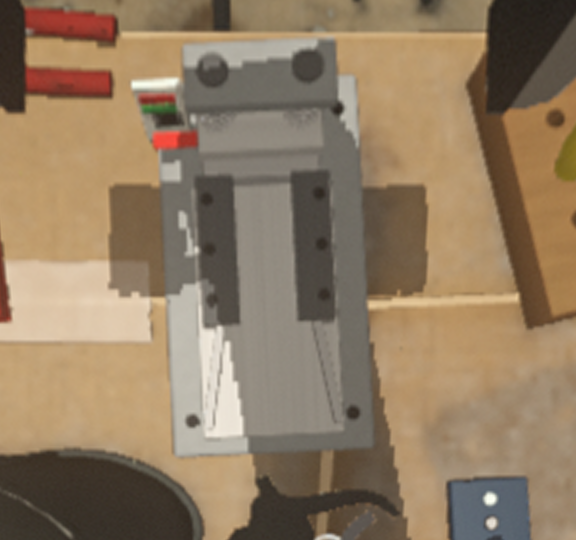

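The ortho map shows the carriers left to right with 1, 2, 4 and 3 dots, all lying flat. The tester map shows the lips as two dark bars (cols 195–240 and 292–330), with a yaw of about 0.05. Next I'll fix the segmentation and measure both.

```bash
python3 - <<'E'
import re
s=open("h.py").read()
s=s.replace('''h=cv2.cvtColor(o,cv2.COLOR_RGB2HSV)
    m=cv2.inRange(h,(100,90,20),(130,255,130));''','''f=o.astype(float)
    m=((f[...,2]>1.25*f[...,0]+3)&(f[...,2]<150)).astype(np.uint8)*255;''')
open("h.py","w").write(s)
E
python3 - <<'E'
from h import *
env.reach([.42,-.27,.30],R(0)); v=cam("wrist"); c,o=carriers(v)
for k in c: print(np.round(k,4))
z=np.load("v2.npz"); v=(z["p"],None,z["K"],z["e"],z["Rc"])
s=2000; x1,y1=.70,.08; o=ortho(v,.0475,.54,x1,-.10,y1,s)
g=cv2.cvtColor(o,cv2.COLOR_RGB2GRAY); m=cv2.morphologyEx((g<75).astype(np.uint8)*255,cv2.MORPH_OPEN,np.ones((9,9)))
vis=o.copy()
for c in cv2.findContours(m,cv2.RETR_EXTERNAL,cv2.CHAIN_APPROX_NONE)[0]:
    if cv2.contourArea(c)<1500: continue
    r=cv2.minAreaRect(c); b=cv2.boxPoints(r); cv2.drawContours(vis,[b.astype(int)],0,(255,0,0),1)
    e=max((b[1]-b[0],b[2]-b[1]),key=np.linalg.norm); yaw=(np.arctan2(-e[0],-e[1])+np.pi/2)%np.pi-np.pi/2
    print(x1-r[0][1]/s,y1-r[0][0]/s,np.array(r[1])/s,yaw)
save("lips",np.hstack([vis,cv2.merge([m]*3)]))
E
```

```text
0.6388173065185546 0.01966345596313477 [0.0329506  0.01791004] 0.03224659
0.6195984344482421 -0.032908081054687496 [0.07695064 0.01834726] 0.053282738
```

View pics/lips.png

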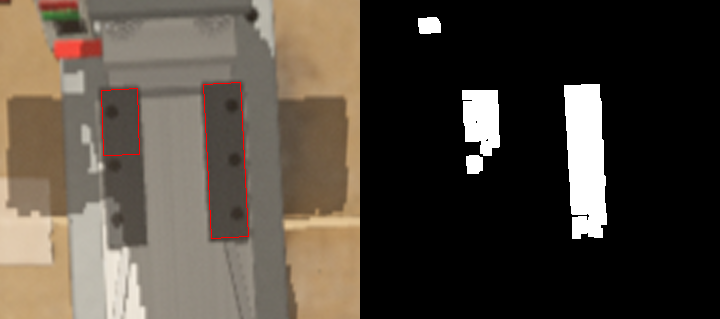

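```bash
python3 - <<'E'
from h import *
v=cam("wrist"); s=2000
c,o=carriers(v); f=o.astype(float)
for y in(-.14,-.23,-.318,-.407):
    r,q=int((.58-.465)*s),int((-.05-y)*s); print(f[r-60:r+60:20,q].round().tolist())
m=((f[...,2]>1.25*f[...,0]+3)&(f[...,2]<150)).astype(np.uint8)*255
m2=cv2.morphologyEx(m,cv2.MORPH_CLOSE,np.ones((25,25)));m2=cv2.morphologyEx(m2,cv2.MORPH_OPEN,np.ones((15,15)))
for k in cv2.findContours(m2,cv2.RETR_EXTERNAL,cv2.CHAIN_APPROX_NONE)[0]: print(cv2.minAreaRect(k))
save("mask",cv2.resize(np.vstack([m,m2]),None,fx=.5,fy=.5))
E
```

```text
[[150.0, 134.0, 115.0], [141.0, 149.0, 141.0], [74.0, 83.0, 94.0], [95.0, 94.0, 95.0], [91.0, 85.0, 78.0], [91.0, 85.0, 77.0]]
[[49.0, 50.0, 52.0], [47.0, 48.0, 52.0], [75.0, 71.0, 65.0], [113.0, 106.0, 98.0], [91.0, 86.0, 79.0], [110.0, 98.0, 78.0]]
[[118.0, 111.0, 101.0], [53.0, 50.0, 53.0], [94.0, 86.0, 78.0], [107.0, 100.0, 90.0], [106.0, 97.0, 87.0], [140.0, 118.0, 86.0]]
[[113.0, 100.0, 90.0], [231.0, 233.0, 212.0], [81.0, 87.0, 95.0], [82.0, 84.0, 94.0], [103.0, 94.0, 84.0], [106.0, 97.0, 86.0]]
((12.5, 548.5), (19.0, 25.0), 90.0)
((100.98504638671875, 476.43792724609375), (136.33485412597656, 138.0911102294922), 31.456825256347656)
((204.5, 239.5), (31.0, 27.0), 90.0)
((170.0, 215.0), (16.0, 16.0), 90.0)
((149.5, 185.5), (15.0, 29.0), 90.0)
```

View pics/mask.png

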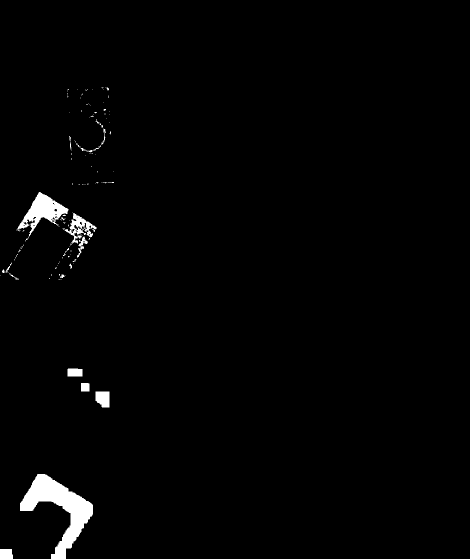

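```bash
sed -i 's/m=((f\[...,2\]>1.25\*f\[...,0\]+3)&(f\[...,2\]<150))/m=((f[...,2]>f[...,0]-2)\&(f[...,2]<120))/' h.py; python3 - <<'E'
from h import *
v=cam("wrist")
c,o=carriers(v); vis=o.copy();s=2000
for k in c:
    print(np.round(k,4))
    b=cv2.boxPoints((((-.05-k[1])*s,(.58-k[0])*s),(k[4]*s,k[3]*s),-np.degrees(k[2]))); cv2.drawContours(vis,[b.astype(int)],0,(255,0,0),2)
save("c2",cv2.resize(vis,None,fx=.6,fy=.6,interpolation=cv2.INTER_AREA))
E
```

```text
[ 0.4443 -0.1404  0.0545  0.099   0.0451]
[ 0.4536 -0.2275 -0.3014  0.0976  0.0441]
[ 0.4452 -0.4072  0.2193  0.0969  0.0446]
```

View pics/c2.png

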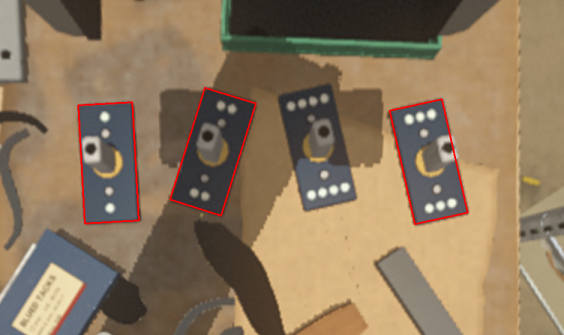

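The fits hug the plates for carriers 1, 2 and 3; carrier 4 is split by a shadow and can wait. Next: pick carrier 1, stage it in front of the slot, and check.

```bash
cat >> h.py <<'E'
HOME=np.array([.606,-.0078]); TY=.05; TX=np.array([np.cos(TY),np.sin(TY)]); TN=np.array([-TX[1],TX[0]])
def tp(x,y,z): return np.r_[HOME+x*TX+y*TN,z]
def rep(tag,f0=0):
    s=env.sense(); d=(s["ee_pos"][:2]-HOME); f=s["wrist_force"]-f0
    print(f"{tag} t={s['t']:.1f} x={d@TX*1e3:.1f} y={d@TN*1e3:.1f} z={s['ee_pos'][2]*1e3:.1f} Fx={f[:2]@TX:.1f} Fy={f[:2]@TN:.1f} Fz={f[2]:.1f} w={s['gripper_width']*1e3:.1f}"); return f
def pick(x,y,yaw,zt=.024,lift=.16,sq=40):
    effector.release(); env.reach([x,y,.15],R(yaw)); env.movel([x,y,zt],rate=.12)
    effector.grasp(squeeze=sq); rep("grasped"); env.movel([x,y,lift],rate=.12); rep("lifted")
def stage():
    env.movel(tp(-.10,0,.16),R(TY),rate=.15)
E
python3 - <<'E'
from h import *
pick(.4443,-.1404,.0545); stage(); env.movel(tp(-.10,0,.075),rate=.1); rep("staged")
v=cam("wrist")
c,o=carriers(v,x0=.43,x1=.62,y0=-.1,y1=.1,z=.061,s=2000)
for k in c: d=np.array(k[:2])-HOME; print("carrier in tester",d@TX,d@TN,k[2]-TY,k[3:])
save("st1",np.hstack([cv2.resize(o,(400,380)),v[0][:380,80:480]]))
E
```

```text
grasped t=12.1 x=-168.1 y=-124.3 z=24.0 Fx=0.2 Fy=1.1 Fz=-0.0 w=11.8
lifted t=13.4 x=-168.7 y=-124.2 z=159.3 Fx=-0.5 Fy=-0.3 Fz=-0.7 w=11.9
staged t=15.5 x=-99.5 y=0.0 z=75.5 Fx=0.3 Fy=-0.0 Fz=-1.1 w=11.2
```

View pics/st1.png

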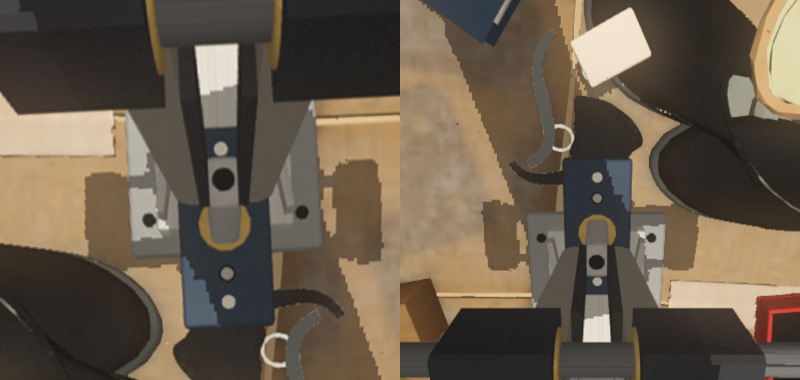

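The carrier is held square, with the plate in line with the landing and the base's screw holes symmetric about it. Insert now.

```bash
cat >> h.py <<'E'
def insert(zf=.0545):
    f0=env.sense()["wrist_force"]; env.movel(tp(-.10,0,zf),rate=.06); rep("down",f0)
    x=-.10;y=0.
    while x<.006:
        x+=.01 if x<-.016 else .002
        env.movel(tp(x,y,zf),rate=.05); f=rep(f"{x:.3f}",f0); fx,fy=f[:2]@TX,f[:2]@TN
        y+=np.clip(fy*.0001,-.0005,.0005)
        if fx<-12: break
    return f0
E
python3 - <<'E'
from h import *
insert()
E
```

```text
down t=16.0 x=-100.2 y=0.2 z=54.1 Fx=-0.7 Fy=-0.0 Fz=2.5 w=11.5
-0.090 t=16.4 x=-89.4 y=0.1 z=54.3 Fx=0.1 Fy=0.4 Fz=0.0 w=11.3
-0.080 t=16.7 x=-79.7 y=0.1 z=54.4 Fx=-0.0 Fy=0.3 Fz=0.3 w=11.4
-0.070 t=17.1 x=-69.7 y=0.1 z=54.4 Fx=0.3 Fy=-0.1 Fz=0.1 w=11.2
-0.060 t=17.4 x=-59.7 y=0.1 z=54.5 Fx=0.4 Fy=-0.6 Fz=0.2 w=11.2
-0.050 t=17.8 x=-49.7 y=0.0 z=54.4 Fx=0.3 Fy=-0.9 Fz=0.3 w=11.3
-0.040 t=18.1 x=-39.7 y=-0.0 z=54.5 Fx=-0.2 Fy=-0.2 Fz=0.4 w=11.1
-0.030 t=18.5 x=-29.7 y=-0.0 z=54.4 Fx=0.0 Fy=0.5 Fz=-0.0 w=10.9
-0.020 t=18.8 x=-19.7 y=-0.0 z=54.4 Fx=0.1 Fy=1.0 Fz=-0.4 w=11.2
-0.010 t=19.2 x=-9.7 y=0.1 z=54.4 Fx=0.2 Fy=0.1 Fz=-0.3 w=11.4
-0.008 t=19.4 x=-8.0 y=0.0 z=54.5 Fx=0.4 Fy=-1.0 Fz=0.8 w=11.3
-0.006 t=19.7 x=-5.9 y=-0.1 z=54.5 Fx=0.8 Fy=0.6 Fz=-0.4 w=11.0
-0.004 t=19.9 x=-3.9 y=0.0 z=54.5 Fx=0.7 Fy=0.7 Fz=0.1 w=11.8
-0.002 t=20.2 x=-1.9 y=0.1 z=54.5 Fx=-0.3 Fy=-1.0 Fz=-0.4 w=11.3
-0.000 t=20.4 x=0.1 y=-0.0 z=54.5 Fx=0.4 Fy=-0.3 Fz=0.1 w=11.6
0.002 t=20.7 x=1.0 y=0.1 z=54.4 Fx=-4.6 Fy=0.6 Fz=4.2 w=11.4
0.004 t=20.9 x=1.3 y=0.2 z=54.5 Fx=-8.7 Fy=0.1 Fz=9.8 w=11.7
0.006 t=21.2 x=1.5 y=0.1 z=54.5 Fx=-14.2 Fy=0.3 Fz=13.3 w=11.7
```

Home stop felt at x ≈ +1 mm. Now the pull.

```bash
cat >> h.py <<'E'
def pull(f0,tag,zf=.0545,x=.001):
    """draw until force 13.8 N or TCP up 22 mm; returns 'held' or 'gave'"""
    env.movel(tp(x,0,zf),rate=.02); z0=env.sense()["ee_pos"][2]; c=zf; fz=[];i=0;n=0; res="?"
    while c<zf+.034:
        c+=.001; env.movel(tp(x,0,c),rate=.012); s=env.sense(); F=-(s["wrist_force"]-f0)[2]; h=s["ee_pos"][2]-z0; fz.append(F)
        i+=1
        if i%2==0: rep("pull",f0)
        exp=4.2+h*400     # pull beyond the carrier's weight expected for a sound pin
        n=n+1 if (h>.007 and F<exp-2.) else 0
        if n>=3: res="gave";break
        if h>.0212 or F>14.2: res="held";break
    print(res,"rise",h,"F",F); 
    if res=="held":
        for _ in range(7): env.pause(.2); f=rep("hold",f0)
        save(tag,cam("wrist")[0])
    else: env.pause(.4); rep("pause",f0)
    return res
def down_out(zf=.0545,x=.001):
    env.movel(tp(x,0,zf),rate=.03); rep("down"); env.movel(tp(x-.002,0,zf),rate=.03)
    env.movel(tp(-.02,0,zf),rate=.06);env.movel(tp(-.115,0,zf),rate=.09); rep("out"); env.movel(tp(-.115,0,.16),rate=.12)
E
python3 - <<'E'
from h import *
env.movel(tp(.001,0,.0545),rate=.02); env.pause(.3); f0=np.array([0,0,-1.1]); rep("pre",f0)
print(pull(f0,"pull1"))
E
```

```text
pre t=21.9 x=1.0 y=0.0 z=54.5 Fx=-3.9 Fy=0.1 Fz=4.0 w=11.1
pull t=22.6 x=1.0 y=-0.0 z=56.3 Fx=-1.3 Fy=0.2 Fz=-1.1 w=11.5
pull t=23.1 x=0.6 y=0.1 z=58.2 Fx=-1.4 Fy=1.3 Fz=-5.0 w=11.3
pull t=23.6 x=0.6 y=0.1 z=60.4 Fx=-2.8 Fy=1.1 Fz=-4.5 w=10.7
pull t=24.1 x=3.5 y=-0.6 z=64.2 Fx=0.3 Fy=-0.7 Fz=1.3 w=0.5
pull t=24.6 x=1.2 y=-0.0 z=64.6 Fx=0.0 Fy=0.3 Fz=0.3 w=0.2
gave rise 0.01012423042316428 F -0.3237831359544414
pause t=25.0 x=1.0 y=0.0 z=64.5 Fx=0.2 Fy=0.3 Fz=1.1 w=0.5
gave
```

```bash
python3 - <<'E'
from h import *
import os
rep("now",np.array([0,0,-1.1]))
w=cam("wrist")[0]; s,*_,=cam("scene"); 
a=cv2.resize(w,(560,420)); save("chk1",np.hstack([a[150:420,80:480],cv2.resize(s[150:240,270:370],(300,270))]))
E
```

```text
now t=25.0 x=1.0 y=0.0 z=64.5 Fx=0.2 Fy=0.3 Fz=1.1 w=0.5
```

View pics/chk1.png

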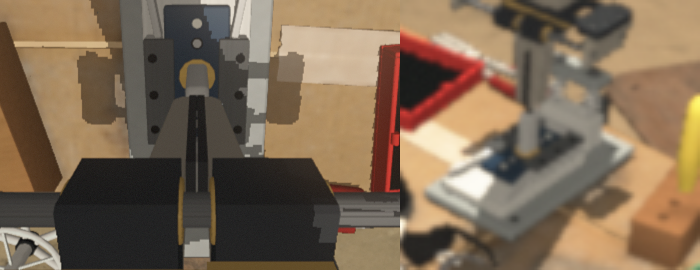

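The grip lost the pin: the fingers are shut and stand on the +x side of it, while the carriage has dropped back to rest. I'll back off and look at the pin closely.

```bash
python3 - <<'E'
from h import *
up(.17); env.movel(tp(-.03,0,.17)); effector.release(); rep("up")
v=cam("wrist"); P=cloud(v)
q=P[(np.abs(P[...,0]-.606)<.07)&(np.abs(P[...,1]+.008)<.03)&(P[...,2]>.078)&(P[...,2]<.1)]
d=q[:,:2]-HOME; print("pin top pts",len(q),np.median(q[:,2]),"x",(d@TX).min(),(d@TX).max(),"y",(d@TN).min(),(d@TN).max())
for n in("pin_top_1","carrier_1","tester_home"): print(n,[(np.round(r["at"],4).tolist(),round(r["score"],2)) for r in tip_of("wrist",n)][:3])
o=ortho(v,.088,.52,.68,-.07,.06,4000); save("pin1",o[:600])
E
```

```text
up t=27.7 x=-30.0 y=0.0 z=170.0 Fx=-0.6 Fy=-0.0 Fz=-0.6 w=92.0
pin top pts 413 0.08828905937900378 x -0.00947599529260834 0.07132811216534758 y -0.032695525747082343 0.02604360850886271
pin_top_1 [([0.4541, -0.2248, 0.0545], 0.89), ([0.6048, -0.0064, 0.0879], 0.73)]
carrier_1 [([0.4535, -0.2271, 0.0006], 0.7), ([0.6057, -0.0114, 0.032], 0.68)]
tester_home []
```

View pics/pin1.png

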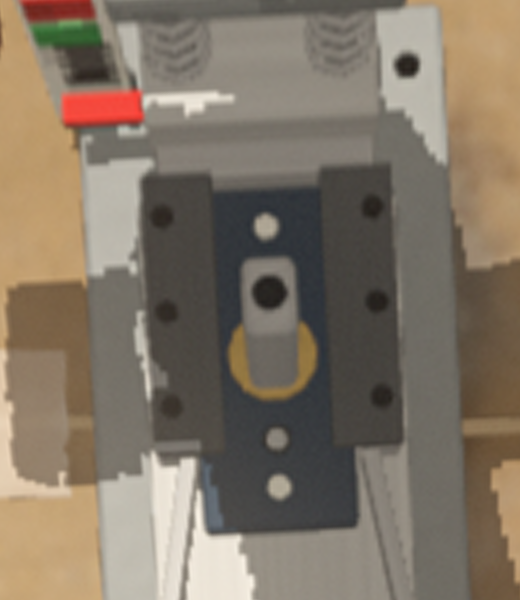

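The carrier is still fully home: the plate's far end is level with the lip ends, and the pin centre is at (0.606, -0.007). I'll regrip more firmly and look at how the pads sit.

```bash
python3 - <<'E'
from h import *
env.movel(tp(0,.0,.15)); env.movel(tp(0,.0,.0545),rate=.1); rep("low")
effector.grasp(squeeze=55); rep("grip"); env.pause(.3); rep("grip")
w=cam("wrist")[0]; s=cam("scene")[0]
save("g2",np.hstack([cv2.resize(w[180:330,200:350],(450,450),interpolation=cv2.INTER_CUBIC),cv2.resize(s[150:230,285:350],(366,450),interpolation=cv2.INTER_CUBIC)[:,:350]]))
E
```

```text
low t=29.4 x=0.6 y=0.1 z=55.2 Fx=-0.1 Fy=-0.0 Fz=-0.7 w=91.8
grip t=30.8 x=0.9 y=0.2 z=55.6 Fx=-0.2 Fy=-0.1 Fz=4.6 w=0.3
grip t=31.1 x=0.9 y=0.2 z=55.7 Fx=-1.5 Fy=0.4 Fz=5.5 w=0.4
```

View pics/g2.png

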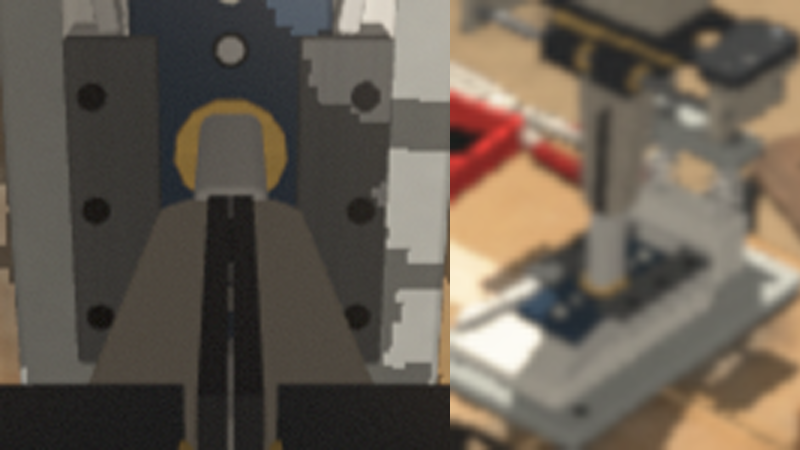

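This is informative: the fingers are shut on top of the pin. The true tips are about 33 mm higher than the reported TCP suggests, so the earlier grasps caught only the pin's last millimetre. I'll go lower under a force guard, gripping where the width reads about 14 mm.

```bash
python3 - <<'E'
from h import *
up(.08); effector.release(); f0=env.sense()["wrist_force"]
for z in (.0545,.050,.045,.041,.037,.034):
    env.movel(tp(0,0,z),rate=.03); f=rep("z",f0)
    if f[2]>4: env.movel(tp(0,0,z+.003),rate=.03); break
effector.grasp(squeeze=45); env.pause(.2); rep("grip",f0)
w=cam("wrist")[0]; s=cam("scene")[0]
save("g3",np.hstack([cv2.resize(w[180:330,200:350],(450,450),interpolation=cv2.INTER_CUBIC),cv2.resize(s[150:230,285:350],(366,450),interpolation=cv2.INTER_CUBIC)[:,:350]]))
E
```

```text
z t=33.9 x=0.2 y=0.0 z=54.7 Fx=-0.5 Fy=-1.1 Fz=0.3 w=92.2
z t=34.2 x=-0.2 y=-0.0 z=49.8 Fx=-0.3 Fy=0.6 Fz=0.3 w=92.0
z t=34.5 x=-0.2 y=0.0 z=44.7 Fx=-0.2 Fy=-0.1 Fz=0.3 w=91.6
z t=34.8 x=-0.2 y=-0.0 z=40.7 Fx=-0.5 Fy=-0.1 Fz=-0.4 w=92.0
z t=35.0 x=-0.2 y=0.0 z=36.7 Fx=0.4 Fy=-0.8 Fz=0.8 w=92.0
z t=35.3 x=-0.2 y=0.0 z=33.8 Fx=0.4 Fy=1.2 Fz=0.9 w=92.1
grip t=36.6 x=0.0 y=0.0 z=34.0 Fx=0.3 Fy=0.8 Fz=-0.6 w=13.6
```

View pics/g3.png

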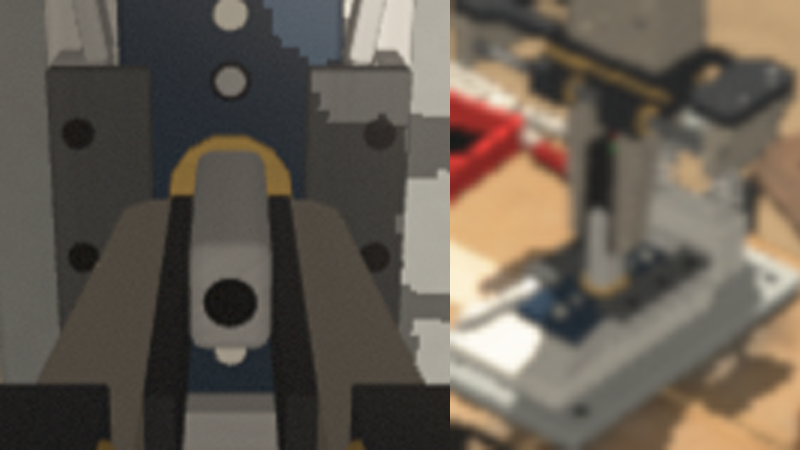

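A solid grip now: w=13.6 and the pads overlap the pin by ~20 mm. Push home gently, then pull.

```bash
python3 - <<'E'
from h import *
f0=np.array([0,0,-.5])
for x in(.001,.002,.003,.004,.005):
    env.movel(tp(x,0,.034),rate=.03); f=rep("push",f0)
    if f[:2]@TX<-4: break
xs=env.sense(); xs=(xs["ee_pos"][:2]-HOME)@TX
print("seat",xs, pull(f0,"pull1",zf=.034,x=xs-.0003))
s=cam("scene")[0]; w=cv2.imread("pics/pull1.png")[:,:,::-1] if __import__("os").path.exists("pics/pull1.png") else s
save("p1",np.hstack([w[200:420,180:420].repeat(2,0).repeat(2,1)[:440],cv2.resize(s[140:230,270:340],(320,440))]))
E
```

```text
push t=37.0 x=0.2 y=0.0 z=33.9 Fx=-3.8 Fy=0.2 Fz=3.5 w=14.0
push t=37.2 x=0.2 y=0.0 z=34.0 Fx=-5.8 Fy=1.4 Fz=6.2 w=13.6
pull t=38.0 x=0.1 y=0.0 z=36.1 Fx=-0.1 Fy=0.5 Fz=-0.2 w=13.0
pull t=38.5 x=-0.2 y=0.1 z=37.8 Fx=1.0 Fy=0.2 Fz=-5.4 w=13.6
pull t=39.0 x=-0.2 y=0.0 z=40.0 Fx=1.5 Fy=0.5 Fz=-6.0 w=13.5
pull t=39.5 x=-0.2 y=0.0 z=42.0 Fx=0.8 Fy=1.7 Fz=-6.8 w=13.6
pull t=40.0 x=-0.2 y=0.0 z=44.0 Fx=1.4 Fy=1.7 Fz=-7.6 w=13.5
pull t=40.5 x=-0.2 y=0.0 z=46.0 Fx=0.7 Fy=1.4 Fz=-8.3 w=13.5
pull t=41.0 x=-0.2 y=0.0 z=48.0 Fx=2.5 Fy=0.8 Fz=-9.5 w=13.5
pull t=41.5 x=-0.2 y=0.0 z=50.0 Fx=1.9 Fy=1.3 Fz=-10.3 w=13.3
pull t=42.0 x=-0.2 y=0.1 z=52.0 Fx=1.4 Fy=1.6 Fz=-9.5 w=13.4
pull t=42.5 x=-0.2 y=0.0 z=54.0 Fx=2.8 Fy=2.1 Fz=-11.3 w=13.6
pull t=43.0 x=-0.2 y=-0.0 z=56.0 Fx=1.4 Fy=2.8 Fz=-13.0 w=13.4
held rise 0.022052896522507512 F 12.979022300629932
hold t=43.2 x=-0.2 y=0.0 z=56.0 Fx=1.5 Fy=1.0 Fz=-12.4 w=13.6
hold t=43.4 x=-0.2 y=0.1 z=56.0 Fx=1.2 Fy=1.9 Fz=-12.2 w=13.5
hold t=43.6 x=-0.2 y=0.0 z=56.0 Fx=1.9 Fy=2.0 Fz=-12.9 w=13.6
hold t=43.8 x=-0.2 y=0.0 z=55.9 Fx=1.6 Fy=1.8 Fz=-12.7 w=13.8
hold t=44.0 x=-0.2 y=0.0 z=56.0 Fx=1.6 Fy=1.0 Fz=-12.7 w=13.6
hold t=44.2 x=-0.2 y=0.0 z=56.0 Fx=1.7 Fy=2.2 Fz=-13.2 w=13.4
hold t=44.4 x=-0.2 y=0.0 z=56.0 Fx=1.7 Fy=2.5 Fz=-12.9 w=13.5
seat 0.0001759264453512157 held
```

View pics/p1.png

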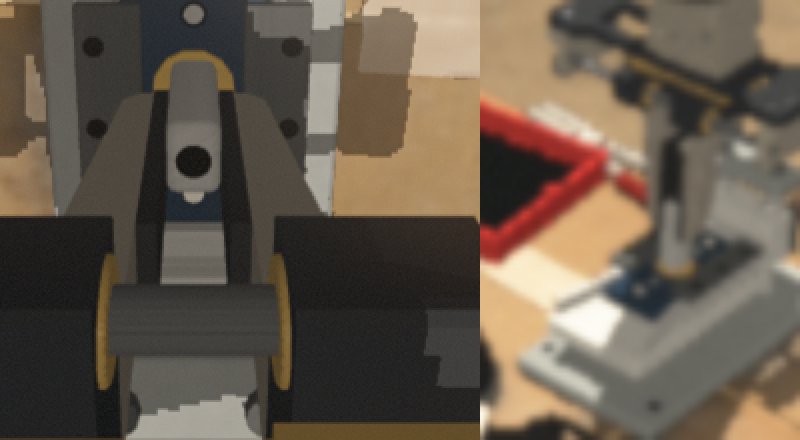

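The pull held at 13 N. With ~2.5 mm of play under the lips, the carriage stands at about 19 mm. I'll go 2.5 mm further to be safely inside the band, hold, then let down and lay the carrier in the green tray.

```bash
sed -i 's/h>.0212 or F>14.2/h>.0238 or F>14.8/; s/exp=4.2+h\*400/exp=3.6+h*400/' h.py
cat >> h.py <<'E'
GREEN=np.array([.610,-.327]); RED=np.array([.642,.239])
def look_tray(T,name):
    """tray floor centre from the wrist: bounding rect of the coloured rim"""
    v=cam("wrist"); s=1000; o=ortho(v,.024,T[0]-.13,T[0]+.13,T[1]-.15,T[1]+.15,s).astype(float)
    m=(o[...,1]>1.4*o[...,0]+15) if name=="green" else ((o[...,0]>2*o[...,1]+15)&(o[...,0]>2*o[...,2]))
    m=cv2.morphologyEx(m.astype(np.uint8)*255,cv2.MORPH_CLOSE,np.ones((15,15)))
    c=max(cv2.findContours(m,cv2.RETR_EXTERNAL,cv2.CHAIN_APPROX_NONE)[0],key=cv2.contourArea)
    r=cv2.minAreaRect(c); print(name,"rim",T[0]+.13-r[0][1]/s,T[1]+.15-r[0][0]/s,np.array(r[1])/s,r[2])
E
python3 - <<'E'
from h import *
f0=np.array([0,0,-.5]); x=-.0001
env.movel(tp(x,0,.0585),rate=.01)
for _ in range(5): env.pause(.25); rep("hold",f0)
down_out(zf=.034,x=x); rep("clear",f0)
w=cam("wrist")[0]; save("out1",w)
p=env.sense()["ee_pos"]; env.movel([.46,-.33,.20],rate=.2); env.reach([.50,-.327,.20],R(0)); look_tray(GREEN,"green"); rep("at tray")
E
```

```text
hold t=45.2 x=-0.2 y=0.0 z=58.4 Fx=0.6 Fy=1.3 Fz=-13.7 w=13.7
hold t=45.4 x=-0.2 y=-0.0 z=58.4 Fx=0.1 Fy=1.8 Fz=-14.9 w=13.8
hold t=45.7 x=-0.2 y=0.0 z=58.5 Fx=0.8 Fy=2.0 Fz=-14.1 w=13.9
hold t=45.9 x=-0.2 y=0.0 z=58.4 Fx=1.1 Fy=2.9 Fz=-14.1 w=13.5
hold t=46.2 x=-0.2 y=0.0 z=58.4 Fx=-0.0 Fy=1.7 Fz=-14.0 w=13.6
down t=47.1 x=0.3 y=-0.6 z=34.6 Fx=-3.6 Fy=-0.1 Fz=1.1 w=13.8
out t=49.0 x=-114.3 y=0.0 z=34.1 Fx=0.1 Fy=0.8 Fz=-1.7 w=14.1
clear t=50.2 x=-115.6 y=-0.0 z=159.3 Fx=-0.0 Fy=0.4 Fz=-0.7 w=13.6
green rim 0.645 -0.4135 [0.044 0.007] 90.0
at tray t=52.4 x=-121.5 y=-312.4 z=199.7 Fx=0.3 Fy=0.9 Fz=-1.2 w=13.5
```

```bash
cat >> h.py <<'E'
def place(x,y,yaw,off,floor=.004):
    env.movel([x,y,.12],R(yaw),rate=.12); env.movel([x,y,floor+off+.003],rate=.06); f0=env.sense()["wrist_force"]
    z=floor+off+.003
    while z>floor+off-.004:
        z-=.001; env.movel([x,y,z],rate=.02)
        if (env.sense()["wrist_force"]-f0)[2]>2.5: break
    rep("placed",f0); effector.release(); env.movel([x,y,.17],rate=.12)
E
python3 - <<'E'
from h import *
for c in("top","scene"):
    viewer.read_camera(c)
    for n in("tray_green","tray_red"): print(n,[(np.round(r["at"],3).tolist(),round(r["score"],2)) for r in tip_of(c,n)][:2])
place(.598,-.378,-.035,.004)
env.reach([.50,-.27,.30],R(0)); v=cam("wrist"); c,o=carriers(v)
for k in c: print(np.round(k,4))
rep("t"); c,o2=carriers(v,x0=.52,x1=.7,y0=-.44,y1=-.2,z=.014)
for k in c: print("tray",np.round(k,4))
save("tr1",np.vstack([cv2.resize(o2,(480,360)),cv2.resize(o,(480,286))])[:600])
E
```

```text
tray_green [([0.609, -0.324, 0.003], 0.62)]
tray_red [([0.642, 0.24, -0.002], 0.7)]
tray_green [([0.611, -0.329, -0.0], 0.55), ([0.456, -0.313, 0.003], 0.32)]
tray_red [([0.643, 0.24, 0.0], 0.56)]
placed t=56.9 x=-26.3 y=-369.3 z=8.1 Fx=-1.7 Fy=2.8 Fz=6.9 w=14.0
[ 0.3464 -0.0803 -0.9093  0.1037  0.0511]
[ 0.4577 -0.3141  0.2195  0.0971  0.0443]
[ 0.4688 -0.3766  0.2292  0.0971  0.0447]
t t=60.5 x=-119.2 y=-257.6 z=298.4 Fx=0.5 Fy=-0.0 Fz=0.4 w=91.9
```

View pics/tr1.png

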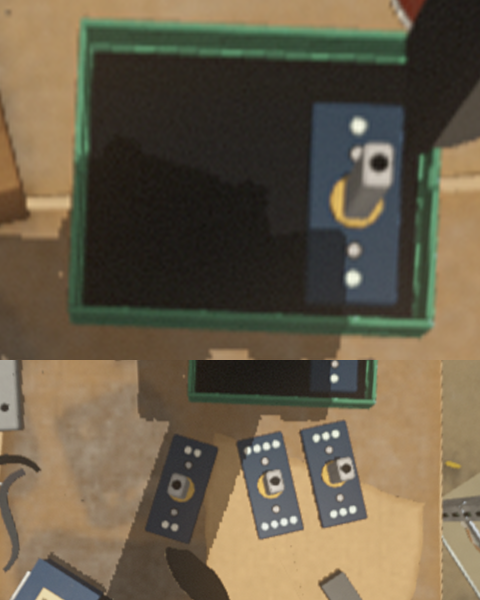

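Carrier 1 lies flat in the green tray. Carrier 3 (three dots) has meanwhile been knocked to (0.469, -0.377), so I noted its new pose. Now carrier 2.

```bash
cat >> h.py <<'E'
def insert(zf):
    f0=env.sense()["wrist_force"]; env.movel(tp(-.10,0,zf),rate=.06); rep("down",f0)
    x=-.10;y=0.
    while x<.008:
        x+=.02 if x<-.025 else .002
        env.movel(tp(x,y,zf),rate=.06); f=env.sense()["wrist_force"]-f0; fx,fy=f[:2]@TX,f[:2]@TN
        if abs(fx)>3 or abs(fy)>3: rep(f"{x:.3f}",f0)
        y+=np.clip(fy*.0001,-.0005,.0005)
        if fx<-7: break
    s=env.sense()["ee_pos"][:2]-HOME; print("seat",s@TX); return f0,s@TX-.0003
def test(tag,off=.004):
    stage(); env.movel(tp(-.10,0,.075),rate=.1); rep("staged")
    f0,x=insert(.030+off+.0005); r=pull(f0,tag,zf=.030+off+.0005,x=x); return r,x
E
python3 - <<'E'
from h import *
pick(.4536,-.2275,-.3014,zt=.004,sq=45); print(test("pull2"))
w=cam("wrist")[0]; s=cam("scene")[0]
save("p2",np.hstack([w[200:420,180:420].repeat(2,0).repeat(2,1),cv2.resize(s[140:230,270:340],(320,440))]))
E
```

```text
grasped t=63.9 x=-163.3 y=-211.8 z=3.9 Fx=0.1 Fy=0.1 Fz=-0.5 w=13.4
lifted t=65.4 x=-163.7 y=-211.6 z=159.3 Fx=-0.5 Fy=0.5 Fz=-1.7 w=13.8
staged t=68.0 x=-99.5 y=0.0 z=75.5 Fx=-0.2 Fy=0.6 Fz=-1.2 w=13.5
down t=68.8 x=-100.0 y=0.1 z=34.3 Fx=0.6 Fy=-0.4 Fz=-0.8 w=13.6
0.002 t=73.5 x=0.3 y=-1.0 z=34.1 Fx=-4.9 Fy=-0.2 Fz=3.0 w=13.9
0.004 t=73.8 x=0.4 y=-1.0 z=33.9 Fx=-8.6 Fy=0.6 Fz=6.6 w=13.7
seat 0.00044690435246835764
pull t=74.6 x=0.2 y=0.0 z=36.4 Fx=0.1 Fy=-0.9 Fz=-1.7 w=13.5
pull t=75.1 x=0.1 y=-0.0 z=38.5 Fx=0.7 Fy=-0.5 Fz=-4.8 w=13.2
pull t=75.6 x=0.2 y=-0.0 z=40.6 Fx=0.1 Fy=-1.3 Fz=-4.9 w=13.8
pull t=76.1 x=0.1 y=-0.0 z=42.6 Fx=0.1 Fy=-1.3 Fz=-5.0 w=13.5
pull t=76.6 x=0.2 y=-0.0 z=44.6 Fx=-0.1 Fy=-1.1 Fz=-5.2 w=13.6
gave rise 0.01102402115483244 F 4.580287463077802
pause t=77.2 x=0.1 y=0.0 z=45.5 Fx=0.4 Fy=-1.1 Fz=-5.2 w=13.6
('gave', np.float64(0.00014690435246835767))
```

Force is flat at 5 N over the rise, so the pin is sliding in its plate (or slipping in the grip). Pull a bit further to feel the catch, then look for the gap.

```bash
python3 - <<'E'
from h import *
f0=np.array([0,0,-1.2]); x=.0002
for z in np.arange(.0465,.0525,.001): env.movel(tp(x,0,z),rate=.012); rep("p",f0)
env.pause(.5)
w=cam("wrist")[0]; s=cam("scene")[0]
save("p2",np.hstack([cv2.resize(w[170:320,200:350],(450,450),interpolation=cv2.INTER_CUBIC),cv2.resize(s[150:230,285:350],(350,450),interpolation=cv2.INTER_CUBIC)]))
E
```

```text
p t=77.6 x=0.2 y=0.0 z=46.5 Fx=-1.0 Fy=-0.6 Fz=-5.1 w=13.4
p t=77.8 x=0.2 y=-0.0 z=47.5 Fx=-0.2 Fy=-0.0 Fz=-5.4 w=13.6
p t=78.1 x=0.2 y=-0.0 z=48.5 Fx=-0.9 Fy=-0.7 Fz=-6.2 w=13.7
p t=78.3 x=0.2 y=-0.0 z=49.5 Fx=0.4 Fy=0.8 Fz=-6.2 w=13.5
p t=78.6 x=0.1 y=0.0 z=50.5 Fx=0.4 Fy=-0.9 Fz=-6.6 w=13.8
p t=78.8 x=0.2 y=-0.0 z=51.5 Fx=0.1 Fy=0.8 Fz=-7.7 w=13.4
```

View pics/p2.png

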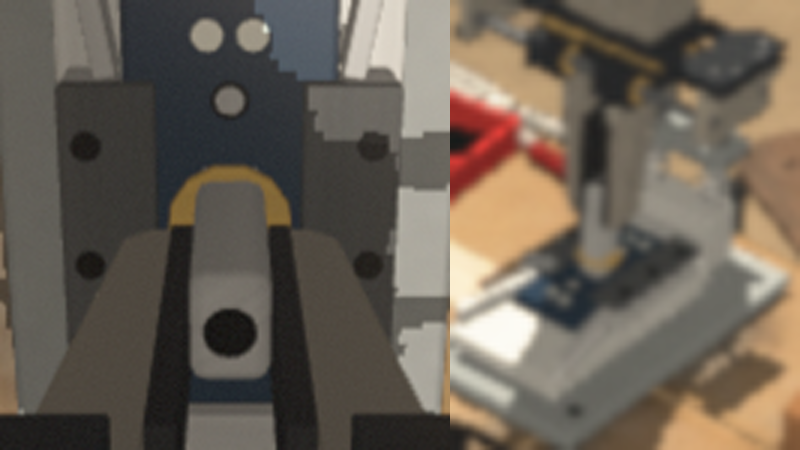

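Past 8 mm of pin travel the force climbed again at the spring's rate, and the plate sits lower relative to the grip than before. Carrier 2's pin gave way. Let down, take it out, and look at the red tray.

```bash
python3 - <<'E'
from h import *
down_out(zf=.043,x=.0002); rep("clear")
env.movel(tp(-.115,0,.22)); env.movel([.50,.16,.22],rate=.2); env.reach([.60,.16,.24],R(np.pi/2)); rep("pre-tray")
v=cam("wrist"); o=ortho(v,.024,.52,.77,.10,.38,2000); save("red1",o)
print([(np.round(r["at"],3).tolist(),round(r["score"],2)) for r in tip_of("wrist","tray_red")][:2], env.sense()["joint_positions"])
E
```

```text
down t=79.9 x=0.3 y=0.1 z=43.3 Fx=-2.4 Fy=-0.2 Fz=-2.4 w=13.6
out t=81.8 x=-114.3 y=0.0 z=43.1 Fx=-0.1 Fy=0.1 Fz=-1.7 w=13.9
clear t=82.9 x=-115.6 y=-0.0 z=159.3 Fx=0.3 Fy=-0.7 Fz=-1.5 w=13.4
pre-tray t=85.8 x=2.1 y=167.3 z=239.9 Fx=-0.1 Fy=-0.3 Fz=-1.7 w=13.7
[([0.646, 0.245, -0.0], 0.64)] [ 0.30666169  0.52727991 -0.88389644  1.57293223  0.42373839  1.24431962
  2.49237246]
```

View pics/red1.png

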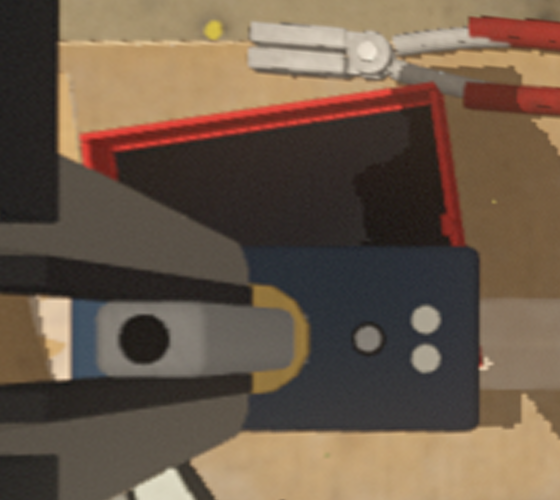

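The red tray's back rim runs from (83,135) to (435,87). That puts its centre at (0.643, 0.241) with yaw 0.136, which agrees with the network. I'll lay carrier 2 crosswise in the far half.

```bash
python3 - <<'E'
from h import *
env.movel([.66,.22,.22]); place(.682,.246,1.707,.012)
env.movel([.60,.16,.26]); v=cam("wrist"); c,o=carriers(v,x0=.54,x1=.75,y0=.13,y1=.35,z=.014)
print([np.round(k,4) for k in c]); save("red2",o)
env.movel([.52,.05,.26]); env.reach([.42,-.30,.28],R(0)); v=cam("wrist"); c,o=carriers(v); rep("t")
for k in c: print(np.round(k,4))
save("o3",o)
E
```

```text
placed t=90.5 x=88.8 y=249.7 z=15.6 Fx=-2.0 Fy=-0.5 Fz=5.0 w=13.9
[array([ 0.6826,  0.2463, -1.4382,  0.1008,  0.0471])]
t t=96.8 x=-199.3 y=-281.0 z=280.0 Fx=-0.4 Fy=0.3 Fz=-0.5 w=91.7
[ 0.3415 -0.0764 -0.6061  0.0967  0.0371]
```

No more pictures can be viewed, so I go on by numbers. Carrier 2 measured flat in the red tray (0.1008 x 0.0471 at the expected height). Next I re-measure carriers 3 and 4 from the view that worked before. Carrier 3 was knocked close to 4, so I'll shift the open gripper 12 mm away from 4's pin.

```bash
python3 - <<'E'
from h import *
env.reach([.50,-.27,.30],R(0)); v=cam("wrist"); c,o=carriers(v)
for k in c: print(np.round(k,4))
P=cloud(v); q=P[(P[...,2]>.05)&(P[...,2]<.062)&(P[...,0]<.53)&(P[...,0]>.38)&(P[...,1]<-.25)&(P[...,1]>-.46)]
for lo,hi in((-.345,-.27),(-.45,-.345)):
    k=q[(q[:,1]>lo)&(q[:,1]<hi)]; print(len(k), k.mean(0) if len(k) else None)
print("pins",[(np.round(r["at"],3).tolist(),round(r["score"],2)) for r in tip_of("wrist","pin_top_3")])
# dots per plate, counted as white blobs
c=[k for k in c if k[3]>.09 and k[4]>.04 and k[1]<-.2]
for k in c:
    M=cv2.getRotationMatrix2D(((-.05-k[1])*2000,(.58-k[0])*2000),-np.degrees(k[2]),1); M[:,2]+=np.array([46,100])-np.array([(-.05-k[1])*2000,(.58-k[0])*2000])
    r=cv2.warpAffine(o,M,(92,200)); g=r.min(2)
    for e in (g[5:32],g[168:195]): print("dots",cv2.connectedComponents((e>150).astype(np.uint8))[0]-1,end=" ")
    print(np.round(k[:3],3))
E
```

```text
[ 0.3344 -0.086  -0.6139  0.0962  0.0556]
[ 0.4577 -0.3144  0.221   0.0971  0.0437]
[ 0.4686 -0.3763  0.2167  0.0971  0.0447]
168 [ 0.45757927 -0.31400841  0.05810966]
172 [ 0.46849851 -0.37592402  0.05789304]
pins [([0.599, -0.377, 0.061], 0.84), ([0.469, -0.379, 0.057], 0.77), ([0.46, -0.314, 0.056], 0.72)]
dots 3 dots 4 [ 0.458 -0.314  0.221]
dots 3 dots 3 [ 0.469 -0.376  0.217]
```

```bash
python3 - <<'E'
from h import *
d=-.015; yaw=.218; x,y=.4686-d*np.sin(yaw),-.3763+d*np.cos(yaw)
env.reach([x,y,.15],R(yaw)); f0=env.sense()["wrist_force"]
env.movel([x,y,.06],rate=.12); rep("mid",f0); env.movel([x,y,-.003],rate=.06); rep("low",f0)
effector.grasp(squeeze=45); rep("grip",f0); env.movel([x,y,.17],rate=.12); rep("lifted")
v=cam("wrist"); env.movel([.46,-.12,.17],rate=.2)
print(test("pull3",off=-.003))
E
```

```text
mid t=99.0 x=-152.4 y=-376.2 z=60.8 Fx=0.4 Fy=-1.7 Fz=0.9 w=92.1
low t=100.2 x=-152.8 y=-376.1 z=-2.6 Fx=-0.3 Fy=-0.7 Fz=-0.3 w=91.9
grip t=101.4 x=-153.1 y=-376.0 z=-3.0 Fx=1.0 Fy=-0.7 Fz=0.6 w=13.7
lifted t=103.0 x=-153.6 y=-375.7 z=169.1 Fx=-0.0 Fy=0.5 Fz=-1.4 w=13.7
staged t=106.5 x=-99.5 y=0.1 z=75.5 Fx=0.5 Fy=-0.6 Fz=-1.6 w=13.7
down t=107.4 x=-99.8 y=0.2 z=27.5 Fx=-1.2 Fy=0.2 Fz=0.6 w=13.6
0.002 t=112.1 x=1.1 y=0.7 z=27.3 Fx=-3.8 Fy=0.9 Fz=2.3 w=13.7
0.004 t=112.3 x=1.1 y=0.7 z=27.1 Fx=-9.9 Fy=-0.4 Fz=5.7 w=13.3
seat 0.001146386544325818
pull t=113.2 x=1.1 y=0.0 z=29.4 Fx=-1.0 Fy=1.2 Fz=-0.3 w=13.9
pull t=113.7 x=1.0 y=0.0 z=31.5 Fx=1.2 Fy=-0.0 Fz=-4.7 w=14.0
pull t=114.2 x=1.0 y=-0.0 z=33.6 Fx=2.8 Fy=1.7 Fz=-4.6 w=14.1
pull t=114.7 x=0.9 y=-0.0 z=35.5 Fx=2.7 Fy=0.8 Fz=-6.1 w=13.9
pull t=115.2 x=0.9 y=-0.0 z=37.5 Fx=2.4 Fy=0.5 Fz=-7.7 w=13.6
pull t=115.7 x=0.9 y=0.0 z=39.5 Fx=4.1 Fy=0.1 Fz=-7.5 w=13.7
pull t=116.2 x=0.8 y=-0.0 z=41.5 Fx=3.7 Fy=0.5 Fz=-7.8 w=13.5
pull t=116.7 x=0.9 y=0.0 z=43.5 Fx=5.5 Fy=1.8 Fz=-9.4 w=13.7
pull t=117.2 x=0.8 y=0.0 z=45.4 Fx=4.3 Fy=-0.1 Fz=-9.4 w=13.5
pull t=117.7 x=0.9 y=-0.0 z=47.4 Fx=4.5 Fy=1.0 Fz=-10.2 w=13.9
pull t=118.2 x=0.8 y=-0.0 z=49.3 Fx=5.2 Fy=1.1 Fz=-11.6 w=13.6
pull t=118.7 x=0.8 y=0.0 z=51.2 Fx=5.6 Fy=-0.1 Fz=-13.1 w=13.4
held rise 0.024576392163176995 F 13.020389261688402
hold t=119.1 x=0.8 y=-0.0 z=52.1 Fx=4.9 Fy=1.7 Fz=-12.4 w=13.9
hold t=119.3 x=0.8 y=0.0 z=52.1 Fx=4.3 Fy=0.8 Fz=-12.5 w=13.6
hold t=119.5 x=0.8 y=-0.0 z=52.1 Fx=4.7 Fy=1.1 Fz=-13.4 w=13.6
hold t=119.7 x=0.8 y=-0.0 z=52.1 Fx=4.7 Fy=1.5 Fz=-12.2 w=13.8
hold t=119.9 x=0.8 y=-0.0 z=52.1 Fx=4.8 Fy=2.3 Fz=-11.6 w=13.9
hold t=120.1 x=0.8 y=-0.0 z=52.1 Fx=5.9 Fy=1.1 Fz=-13.8 w=13.7
hold t=120.3 x=0.8 y=-0.0 z=52.1 Fx=5.8 Fy=0.8 Fz=-12.3 w=13.6
('held', np.float64(0.0008463865443258181))
```

Carrier 3 held, mid-band at about 13.9 N total. Down, out, and into the green tray.

```bash
python3 - <<'E'
from h import *
down_out(zf=.0275,x=.0008); rep("clear")
env.movel([.47,-.24,.17],rate=.25); env.movel([.55,-.286,.15],R(-.035),rate=.2); place(.598,-.286,-.035,-.003)
env.reach([.50,-.27,.30],R(0)); v=cam("wrist"); c,o=carriers(v)
for k in c: print(np.round(k,4))
P=cloud(v)
for lo,hi in((-.335,-.24),(-.43,-.335)):
    q=P[(P[...,2]>.05)&(P[...,2]<.075)&(P[...,0]>.55)&(P[...,0]<.65)&(P[...,1]>lo)&(P[...,1]<hi)]; print("tray pin top",len(q),np.median(q,0))
q=P[(P[...,2]>.05)&(P[...,2]<.062)&(P[...,0]<.53)&(P[...,0]>.38)&(P[...,1]<-.2)&(P[...,1]>-.46)]; print("pin4",len(q),q.mean(0))
rep("t")
E
```

```text
down t=121.3 x=0.9 y=0.1 z=28.1 Fx=0.8 Fy=0.1 Fz=-1.7 w=13.7
out t=123.3 x=-114.3 y=0.0 z=27.6 Fx=0.6 Fy=-0.2 Fz=-1.4 w=13.5
clear t=124.5 x=-115.6 y=-0.0 z=159.3 Fx=-0.0 Fy=-0.0 Fz=-1.3 w=13.7
placed t=129.9 x=-21.9 y=-277.4 z=0.9 Fx=-2.1 Fy=0.3 Fz=7.8 w=13.6
[ 0.4576 -0.3143  0.2211  0.097   0.0438]
tray pin top 154 [ 0.59528208 -0.28482673  0.06204905]
tray pin top 160 [ 0.59606917 -0.37600876  0.0619248 ]
pin4 166 [ 0.45749865 -0.31407816  0.05798291]
t t=133.4 x=-119.2 y=-256.8 z=298.3 Fx=-0.7 Fy=0.1 Fz=0.1 w=92.2
```

Both green-tray pin tops are at z = 0.062 (4 + 58 mm), so the carriers are flat and their pins seated. Now carrier 4.

```bash
python3 - <<'E'
from h import *
pick(.4576,-.3143,.2211,zt=.002,sq=45); env.movel([.46,-.12,.17],rate=.25)
r,x=test("pull4",off=.002); print(r,x)
if r=="gave":
    f0=env.sense()["wrist_force"]*0+np.array([0,0,-1.3]); z=env.sense()["ee_pos"][2]
    for i in range(6): z+=.001; env.movel(tp(x,0,z),rate=.012); rep("p",f0)
    env.pause(.4)
    v=cam("wrist"); print("t",env.sense()["t"])
E
```

```text
grasped t=136.9 x=-163.6 y=-298.7 z=1.9 Fx=0.2 Fy=-1.0 Fz=0.2 w=13.9
lifted t=138.3 x=-164.0 y=-298.4 z=159.2 Fx=-0.4 Fy=-0.3 Fz=-0.8 w=13.8
staged t=141.2 x=-99.4 y=0.1 z=75.5 Fx=-0.0 Fy=0.0 Fz=-0.7 w=13.5
down t=142.1 x=-99.9 y=0.2 z=32.4 Fx=-0.7 Fy=-0.3 Fz=-1.5 w=13.4
0.002 t=146.7 x=1.1 y=0.1 z=32.2 Fx=-3.7 Fy=-0.2 Fz=1.7 w=13.9
0.004 t=147.0 x=1.2 y=0.1 z=32.0 Fx=-6.8 Fy=-0.1 Fz=3.3 w=13.6
0.006 t=147.2 x=1.4 y=0.1 z=31.9 Fx=-11.5 Fy=-0.2 Fz=8.2 w=13.3
seat 0.0013691681923400144
pull t=148.1 x=1.0 y=-0.1 z=34.4 Fx=-1.1 Fy=-0.4 Fz=-2.3 w=13.8
pull t=148.6 x=1.0 y=-0.1 z=36.4 Fx=-0.0 Fy=-0.4 Fz=-6.1 w=13.3
pull t=149.1 x=1.1 y=-0.0 z=38.6 Fx=-1.1 Fy=-0.6 Fz=-4.8 w=13.8
pull t=149.6 x=1.1 y=-0.1 z=40.6 Fx=-1.1 Fy=-1.1 Fz=-5.2 w=13.6
pull t=150.1 x=1.0 y=-0.1 z=42.6 Fx=-1.1 Fy=-0.5 Fz=-5.1 w=13.7
gave rise 0.01100545207611351 F 4.4488910029871676
pause t=150.8 x=1.1 y=-0.1 z=43.5 Fx=-0.1 Fy=-1.3 Fz=-5.3 w=13.6
gave 0.0010691681923400145
p t=151.0 x=1.0 y=-0.0 z=44.5 Fx=-0.3 Fy=-1.7 Fz=-4.2 w=13.5
p t=151.3 x=1.1 y=-0.0 z=45.5 Fx=-0.6 Fy=-1.1 Fz=-4.3 w=13.9
p t=151.5 x=1.1 y=-0.0 z=46.5 Fx=-0.8 Fy=-1.5 Fz=-5.5 w=13.7
p t=151.8 x=1.0 y=-0.1 z=47.5 Fx=-0.7 Fy=-2.3 Fz=-6.5 w=13.8
p t=152.0 x=1.1 y=-0.1 z=48.5 Fx=-0.9 Fy=-1.6 Fz=-5.9 w=13.8
p t=152.3 x=1.1 y=-0.0 z=49.5 Fx=-1.0 Fy=-0.6 Fz=-6.6 w=13.5
t 152.7417
```

Same signature as carrier 2: carrier 4's pin gave way. Out and into the near half of the red tray, then a final check.

```bash
python3 - <<'E'
from h import *
down_out(zf=.041,x=.001); env.movel(tp(-.115,0,.22)); env.movel([.50,.16,.22],rate=.2); env.reach([.60,.16,.24],R(np.pi/2)); rep("pre")
env.movel([.603,.22,.22]); place(.603,.235,1.707,.010)
env.movel([.60,.16,.28]); v=cam("wrist"); rep("t")
def chk(v,b,ranges,z=.014):
    c,o=carriers(v,*b,z=z); print([np.round(k,4).tolist() for k in c]); P=cloud(v)
    for x0,x1,y0,y1 in ranges:
        q=P[(P[...,2]>.05)&(P[...,2]<.085)&(P[...,0]>x0)&(P[...,0]<x1)&(P[...,1]>y0)&(P[...,1]<y1)]; print("pin",len(q),np.median(q,0) if len(q) else "")
chk(v,(.54,.75,.13,.35),((.66,.71,.2,.29),(.57,.635,.19,.28)))
env.movel([.52,.05,.28]); env.reach([.54,-.0,.30],R(0)); v=cam("wrist"); P=cloud(v)
s=env.sense()
d=P[...,:2]-HOME; tx,ty=d@TX,d@TN; q=P[(tx>-.02)&(tx<.04)&(abs(ty)<.01)]; print("slot floor z",np.median(q[:,2]))
q=P[(tx>-.02)&(tx<.04)&(abs(abs(ty)-.024)<.004)]; print("lip top z (rest .0475)",np.median(q[:,2]))
for c in("scene","top"):
    viewer.read_camera(c)
    for n in("carrier_1","whetstone","thread_spool","shoe_brush","last_left"): print(c,n,[(np.round(r["at"],3).tolist(),round(r["score"],2)) for r in tip_of(c,n)][:5])
E
```

```text
down t=153.2 x=1.2 y=0.6 z=41.4 Fx=-2.2 Fy=0.5 Fz=-2.0 w=13.1
out t=155.1 x=-114.3 y=0.0 z=41.1 Fx=0.0 Fy=0.0 Fz=-1.0 w=13.8
pre t=159.1 x=2.2 y=167.3 z=239.9 Fx=0.4 Fy=0.4 Fz=-0.8 w=13.7
placed t=163.5 x=9.2 y=242.7 z=13.5 Fx=-0.6 Fy=-1.7 Fz=3.9 w=13.8
t t=167.2 x=1.8 y=168.3 z=279.0 Fx=0.2 Fy=0.6 Fz=-0.5 w=91.9
[[0.683, 0.2462, -1.4342, 0.101, 0.0477], [0.6044, 0.2346, -1.4312, 0.1009, 0.0465]]
pin 214 [0.68105332 0.24334506 0.06953406]
pin 196 [0.60371772 0.23093086 0.06958945]
slot floor z 0.030843646843410233
lip top z (rest .0475) 0.04829029595433776
scene carrier_1 [([0.599, -0.378, 0.005], 0.93), ([0.683, 0.242, 0.005], 0.86), ([0.603, 0.235, 0.006], 0.75), ([0.599, -0.285, 0.002], 0.59), ([0.373, 0.438, 0.0], 0.58)]
scene whetstone [([0.316, -0.408, -0.001], 0.64)]
scene thread_spool [([0.377, 0.442, 0.002], 0.5)]
scene shoe_brush [([0.477, 0.431, -0.004], 0.81)]
scene last_left [([0.641, 0.41, -0.0], 0.58)]
top carrier_1 [([0.603, -0.376, 0.006], 0.78), ([0.599, -0.286, 0.004], 0.76), ([0.601, 0.231, 0.007], 0.71), ([0.683, 0.247, 0.003], 0.63)]
top whetstone [([0.316, -0.407, 0.002], 0.6)]
top thread_spool [([0.38, 0.435, 0.001], 0.71), ([0.317, -0.408, 0.002], 0.44)]
top shoe_brush [([0.474, 0.433, -0.002], 0.73)]
top last_left [([0.634, 0.409, 0.002], 0.65), ([0.6, -0.378, 0.005], 0.52), ([0.604, 0.227, 0.006], 0.25)]
```

Red-tray pin tops stand at 70 mm (4 + 58 + 8), green-tray ones at 62 mm. All carriers are flat, the slot is empty with its floor at rest, and the gripper is clear.

```bash
python3 - <<'E'
from station import *
env.pause(.5); workorder.finish_job(); print(env.sense()["t"])
E
```

```text
the job is handed in; nothing more can be done
the job is handed in; nothing more can be done
```

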